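Shut and pin the roasting basket

ROBOT

A 6-joint arm with a two-finger parallel gripper is mounted at the origin on the work surface. World frame = base frame: x ahead of the robot, y to its left, z up, the work surface at z = 0. Lengths are in m, angles in rad, forces in N, time in s.
With the tool pointing down it reaches from about 0.275 to 0.875 m from the base axis. Payload 12.5 kg.
Tool frame: the origin (TCP) lies on the front face of the gripper's body, between the roots of the fingers; the fingertips stand 73 mm ahead of it and the grasp point (between the pads) lies 54 mm ahead of it; z points along the fingers, y is the line along which they close (so a half turn about z gives the same grasp; the last joint's range is limited). The gripper opens to 85 mm and grips with 20 to 120 N. Pads are 22 mm wide; open, the fingers measure 114 mm over their backs; the gripper's body (76 mm by 85 mm) begins 54 mm behind the grasp point. The pads swing forward as they close: fully open they stand 13 mm farther back than shut.
Start: joints at [1.226, 0.351, 1.652, -0, 1.139, -0.085], TCP at [0.141, 0.532, 0.304] pointing down, gripper open.
Joint ranges: [-2.75, 2.75], [-0.79, 2.1], [0.01, 2.65], [-1.57, 4.71], [0.07, 3.14], [-2.87, 2.87]. Speed limits (rad/s): [2.22, 2.22, 2.79, 3.14, 3.14, 3.14].

INTERFACE

Orientations are given as a unit quaternion [x, y, z, w].
In Python, from station import sensors, viewer, job_done gives the robot as it stands. The module is installed in compiled form; this text tells all that it offers.
- The arm moves only by the tool move_arm, never from a script. Its argument "steps" is a list of rows, each an object of numbers: "rx", "ry", "rz": the turn, a rotation vector about the tool's x, y, z in rad; "dx", "dy", "dz": the shift along the tool's x, y, z in mm; "hand": the opening, from 0 (shut) to 1 (fully open). In form: [{"rx": .., "ry": .., "rz": .., "dx": .., "dy": .., "dz": .., "hand": ..}, ...]. A call has 1 to 8 rows; each row is the pose to reach, as a shift and turn from the pose commanded when the call began, along the tool's axes at that moment; what a row does not reach only later rows make up. A row lasts 1/10 s, in which the tool goes at most 50 mm and 8.59 degrees, less where a joint would pass 70% of its speed; a pose out of reach is approached as far as the arm can. A call with a gripper value outside its range is refused whole. The fingers move at their own pace and stop on an object; the grip force is fixed at half the most. Time passes only in rows, so rows that repeat a pose let the fingers close. It gives the time, the measured TCP pose, the force, the opening and the grip force at its end, in the units of the state.
- sensors.get_state(): the state, without advancing time (a new reading comes with each control period).
- viewer.capture(name): name is "side" or "top"; returns the picture (384x512x3 uint8, red, green, blue); there is no depth.
- viewer.camera_params(name): a dict with "camera_matrix" (3x3 intrinsics, pixels), "distortion" ([k1, k2, p1, p2, k3] as OpenCV has them; the pictures are not rectified), "eye" and "orientation" of the camera in the world. Camera axes: x right, y down, z forward; pixel columns grow to the right and rows downward; lengths in m; the calibration is good to about 2 mm. A picture is of the moment at which its call begins. camera_params takes no time and is no camera call.
- job_done(): hands the job in; it is judged then, once.
The state is a dict: "clock": time; "joint_pos": joint angles; "joint_vel": joint speeds; "joint_torque": joint torques, N m; "tcp_pos": TCP position; "tcp_rot": TCP orientation; "contact_force": force on the tool from outside, world axes, zero at the start; "wrist_torque": the same for the moment, N m; "grip_width": finger opening in m; "finger_force": force on a finger pad.
Only numpy, scipy, OpenCV 4.12 (cv2) and the standard library are available. Lean on these libraries where they do the work, as an engineer would, in place of code of your own. Each camera call takes 0.05 s, during which the arm holds its last target. There are 200 camera calls.

TASK

The roasting basket is loaded with chestnuts: close it up for the fire. First swing the mesh lid fully shut; then pull the orange-headed quick-release pin up out of its parking hole, slide the red lock bar across over the lid's tongue, and find the hidden lock hole below the bar by feel. Push the pin down through bar and lock hole until it clicks fully home, let go, and leave the things around the basket where they are.

Things in the scene. Friction and masses are not known exactly. Their poses are not given: they have to be found in the camera images.
- basket: Wire-mesh roasting basket fixed on a dark steel stand. Origin: centre of its plan, on the table surface; x points from the lock rail to the lid's hinge, y along hinge and rail, z up. Tub 120 x 200 mm (x, y), rim at z = 66 mm; stand plate 200 x 270 mm. The lock rail runs along y in front of the tub, 44 mm wide, centred on x = -88 mm.
- park_hole (a point): Mouth of the pin's parking hole in the rail's dark plate (basket x = -88, y = +40, z = 63.5 mm). It and the lock hole are 13 mm wide with a 1.5 mm chamfer, 14 mm deep, open below, with two sprung detent balls 8 mm under the plate (z = 42 mm).
- keeper_range (a point): Basket x = -88, y = -10, z = 64 mm: middle of the range where the lock hole can be, on the top of the brass keeper plate. The keeper is clamped by hand and its place varies: the hole lies up to 6 mm either side of this point along y (bar slid 44 to 56 mm). The bar hides it once slid across: find it by touch. The keeper's top is solid all about the hole.
- lid_hinge (a point): Middle of the lid's hinge axis (it lies along the basket's y axis), at x = +60, y = 0, z = 68.5 mm in the basket's frame.
- lid (a joint): Lid angle, rad: 0 shut, about 1.57 upright, at most 1.95 (leaning back, away from the lock rail). The hinge is stiff (0.28 N m): the lid stays where it is left and must be pushed or drawn all the way down, 2 to 5 N at its edge; 0 is a hard stop.
- lid_edge (a point): Middle of the lid's free edge, outer (upper when shut) face, 128 mm from the hinge axis. Lid: steel mesh frame 128 x 204 mm, 5 mm thick, its mid-plane on the hinge axis. A wire handle 80 mm long in y, 8 mm thick, stands 32 mm off the outer face, 55 mm from the hinge. A tongue 18 mm wide at y = -47 mm reaches 34 mm past the free edge, over the rail when shut.
- bar (a joint): Travel of the red lock bar, m: 0 open (its hole over the parking hole), growing as it slides towards the basket's -y, hard stop at 0.064. Friction 1.5 N; it stays where it is left. While the pin is in the parking hole the bar is locked.
- boss_top (a point): Top centre of the bar's guide boss, a red block 30 x 30 mm, 28 mm high (basket z = 65 to 93 mm) with a vertical 12 mm through-hole for the pin; low arms 24 mm wide (top z = 77 mm) reach from its centre 62 mm to -y and 40 mm to +y. The pin can stay in this hole and drag the bar along.
- pin: Quick-release pin, loose, 60 g, upright. Origin: centre of its tip; z towards the head. Shank 10 mm thick, 61 mm long, tapered to 5 mm over the last 5 mm; collar 24 mm wide, 4 mm thick; head above. Home: collar on the boss, tip at basket z = 32 mm. About 10 N pull it out and 5 to 10 N press it in; unpressed it stops some 7 mm short. Tip at z = 66 to 85 mm: clear of the rail, still in the boss.
- pin_head (a point): Centre of the pin's square orange head, 80 mm above the tip: 20 x 20 mm, 30 mm high (65 to 95 mm above the tip); its faces are parallel to the basket's x and y at the start.
- mug: Blue mug, 76 mm wide, 80 mm high, standing beside the basket (origin: centre of underside). To be left alone.
- pumice: Round pale firebrick with holes, 96 mm wide, 28 mm high, beside the basket (origin: centre of underside). To be left alone.
- gas_can: Green can, 90 mm wide, 100 mm high (origin: centre of underside). To be left alone.
- jar: Amber jar, 70 mm wide, 110 mm high (origin: centre of underside). To be left alone.
- bowl: White bowl, 120 mm wide, 45 mm high (origin: centre of underside). To be left alone.
- brush: Hand brush lying beyond the basket (origin: underside, near its middle). To be left alone.

How it is judged:
On the way, in this order (a step that is already met when the one before it is completed fails the run):
1. the lid is fully shut, with the bar still open and the pin still parked (value of joint lid below 0.06 rad and value of joint bar below 0.012 m and z of pin in the frame of basket below 0.037 m), for 0.1 s.
2. the pin is pulled up clear of the parking hole (z of pin in the frame of basket above 0.062 m), for 0.1 s.
3. the bar is slid across over the lid's tongue (value of joint bar above 0.037 m), for 0.1 s.
At the end, for the whole second after the job is handed in: The lid is shut (within 0.06 rad), the bar is slid at least 37 mm across, and the pin stands upright (within 0.12 rad) through the bar's hole and the lock hole, clicked home with its collar within 3.5 mm of the boss, at rest (value of joint lid below 0.06 rad and value of joint bar above 0.037 m and z of pin in the frame of basket between 0.027 and 0.0355 m and horizontal distance between pin and boss_top below 0.006 m and angle between pin's own z axis and vertical below 0.12 rad and linear speed of pin below 0.02 m/s); the robot touches nothing.
It fails at once if the lock bar was slid across while the lid was not shut (value of joint bar above 0.02 m and value of joint lid above 0.15 rad).
It fails at once if something standing around the basket was moved by more than 30 mm (distance of any of mug, pumice, gas_can, jar, bowl, brush from where it was at the start of the episode above 0.03 m).
It also fails if it takes over 54 s, if anything falls off the work surface, if the arm or the gripper's body presses on something with over 40 N, if the wrist force passes 120 N, or if a joint passes its speed limit or range.

## Working session

There is one attempt and no reset: what is moved stays moved. The work goes in short steps, Python scripts to look and compute and a tool call to move; the robot and the scene stay as the last step left them, time stands still between calls to the robot, and variables do not carry over. Pictures are saved under pics/ and viewed, at most 10 in all, crops included, and the job is handed in when it is done.

Besides the shell and the picture viewer there is one more tool, called as name([rows], argument=value, ...), one row to a line, values as JSON. move_arm: Moves the arm, as the interface text tells. Its arguments: {"type":"object","properties":{"steps":{"type":"array","items":{"type":"object","properties":{"rx":{"type":"number"},"ry":{"type":"number"},"rz":{"type":"number"},"dx":{"type":"number"},"dy":{"type":"number"},"dz":{"type":"number"},"hand":{"type":"number"}}}}},"required":["steps"]}

```bash
mkdir -p pics
python3 - <<'E'
from station import sensors, viewer
import cv2
for n in ("top","side"):
    im=viewer.capture(n); cv2.imwrite(f"pics/{n}0.png",im[:,:,::-1])
    print(n,viewer.camera_params(n))
print(sensors.get_state())
E
```

```text
top {'camera_matrix': array([[409.81192083,   0.        , 250.72663539],
       [  0.        , 409.81192083, 195.93519429],
       [  0.        ,   0.        ,   1.        ]]), 'distortion': array([0.01841762, 0.        , 0.        , 0.        , 0.        ]), 'eye': array([ 0.42140455, -0.03823201,  1.54437804]), 'orientation': array([ 0.71470417, -0.69762151,  0.03545824, -0.03556522])}
side {'camera_matrix': array([[445.41281238,   0.        , 259.04608069],
       [  0.        , 445.41281238, 193.55298362],
       [  0.        ,   0.        ,   1.        ]]), 'distortion': array([0.01437573, 0.        , 0.        , 0.        , 0.        ]), 'eye': array([ 0.28752545, -0.88698625,  0.94172576]), 'orientation': array([ 0.9052731 , -0.14654061,  0.05382509, -0.39510672])}
{'clock': 0.1, 'joint_pos': array([ 1.22641146e+00,  3.51195220e-01,  1.65236877e+00,  2.56972041e-05,
        1.13912857e+00, -8.45855487e-02]), 'joint_vel': array([ 0.00124872, -0.0020306 , -0.00168218, -0.00152859, -0.00010742,
        0.000396  ]), 'joint_torque': array([ 1.47479706e-03, -5.06831360e+01, -2.91878289e+01,  1.82266277e-06,
        2.65025585e-03, -4.42612901e-06]), 'tcp_pos': array([0.14117282, 0.53133497, 0.30340188]), 'tcp_rot': array([ 1.29539965e-01,  9.91574049e-01, -5.34871900e-04, -1.28454958e-04]), 'contact_force': array([-0.07073273, -0.07003595, -0.33240511]), 'wrist_torque': array([ 0.02750529, -0.00453726,  0.00309526]), 'finger_force': 0.0, 'grip_width': 0.08539300848825933}
```

View pics/top0.png

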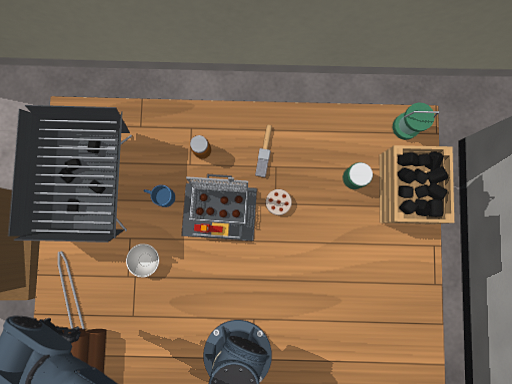

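View pics/side0.png

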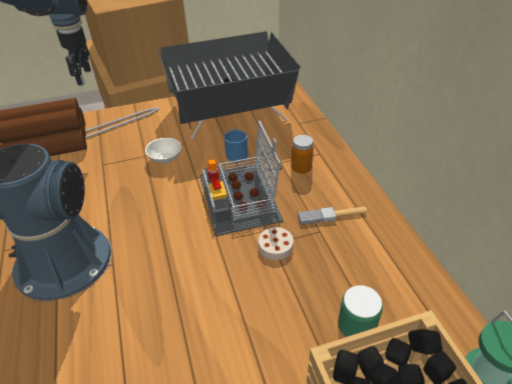

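Top view: basket around (220,208), orange head around (204,228), lid upright on the far side at (220,183). Next I'll zoom in.

Run:
```python
import cv2,numpy as np
a=cv2.imread("pics/top0.png")[165:250,170:270]; b=cv2.imread("pics/side0.png")[115:240,190:290]
a=cv2.resize(a,(700,595),interpolation=cv2.INTER_CUBIC); cv2.imwrite("pics/a.png",a)
b=cv2.resize(b,None,fx=4.8,fy=4.8,interpolation=cv2.INTER_CUBIC); cv2.imwrite("pics/b.png",b)
```

```text
(no output)
```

View pics/a.png

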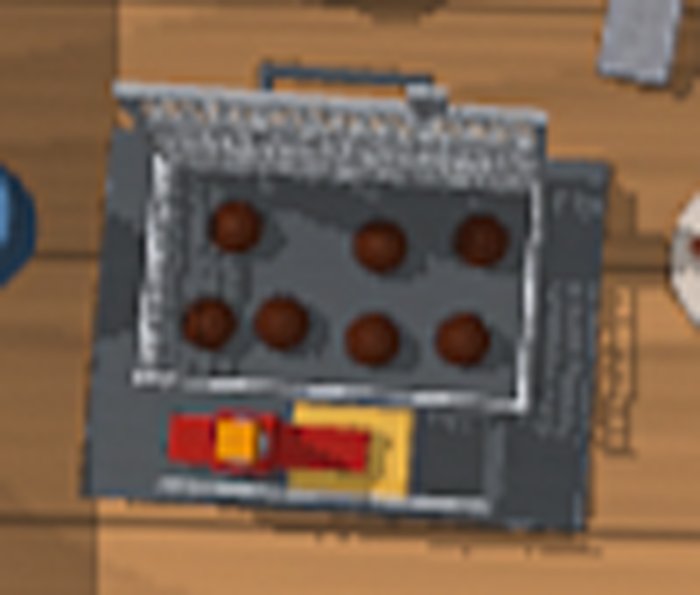

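View pics/b.png

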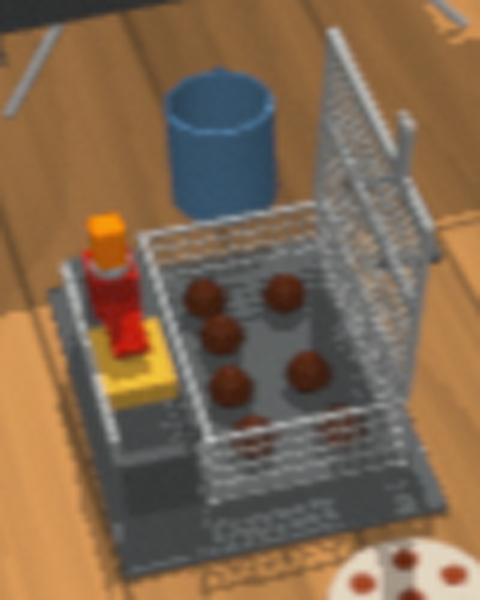

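Top crop: rim corners (137,378), (523,408), head top (237,440), lid free edge (115,88)–(545,115). Side crop: rim corners (147,238), (208,440), (405,410), head centre (107,240), lid edge corners (333,32), (432,255). Next step is to fit the pose from these.

```bash
cat > h.py <<'E'
import numpy as np,cv2
from scipy.optimize import least_squares
from scipy.spatial.transform import Rotation as R
from station import viewer,sensors
P={n:viewer.camera_params(n) for n in("top","side")}
def proj(n,X):
    p=P[n];Rm=R.from_quat(p["orientation"]).as_matrix().T
    return cv2.projectPoints(np.atleast_2d(X).astype(float),Rm,-Rm@p["eye"],p["camera_matrix"],p["distortion"])[0][:,0]
E
python3 - <<'E'
from h import *
# basket xyz or ('lid', dist, y, off) or ('plate',sx,sy)
T=[((-60,100,66),(137,378)),((-60,-100,66),(523,408)),((-88,40,127),(237,440)),(('p',-100,135),(85,497)),(('p',-100,-135),(582,530)),(('p',100,-135),(608,165)),(('l',128,102,0),(115,88)),(('l',128,-102,0),(545,115))]
S=[((-60,100,66),(147,238)),((-60,-100,66),(208,440)),((60,-100,66),(405,410)),((-88,40,112),(107,240)),(('p',-100,-135),(127,577)),(('p',100,-135),(445,510)),(('l',128,102,0),(333,32)),(('l',128,-102,0),(432,255)),(('l',162,-47,0),(405,115))]
def world(k,v):
    x,y,yaw,th,po=v
    if k[0]=='p': b=np.array([k[1]/1e3+po,k[2]/1e3,.006])
    elif k[0]=='l': b=np.array([.06-k[1]/1e3*np.cos(th)+0,k[2]/1e3,.0685+k[1]/1e3*np.sin(th)])
    else: b=np.array(k)/1e3
    c,s=np.cos(yaw),np.sin(yaw)
    return [x+c*b[0]-s*b[1],y+s*b[0]+c*b[1],b[2]]
def res(v):
    r=[]
    for n,L,f,o in(("top",T,7,(170,165)),("side",S,4.8,(190,115))):
        uv=(np.array([q for _,q in L])+.5)/f-.5+o
        r.append(proj(n,[world(k,v) for k,_ in L])-uv)
    return np.concatenate(r).ravel()
s=least_squares(res,[.4,.05,-.06,1.5,0],loss='soft_l1')
print(s.x,'\n',res(s.x).reshape(-1,2).round(1).tolist())
v=s.x
for k in[(-88,40,112),(-88,-10,64),('l',128,0,0),(60,0,68.5)]:print(k,np.round(world(k,v),4))
E
```

```text
[ 0.53938908  0.0802708  -0.04668867  1.67083577 -0.02349283] 
 [[0.2, -0.3], [0.4, -0.6], [-0.0, -0.6], [-0.8, -0.2], [0.3, 0.2], [0.3, -0.8], [0.4, -0.6], [0.2, -0.1], [-1.7, -0.6], [-0.2, 0.7], [-0.2, -1.4], [0.0, 0.9], [-1.4, 0.2], [0.4, -0.3], [-0.3, -0.1], [-0.7, -5.0], [0.2, 1.7]]
(-88, 40, 112) [0.4534 0.1243 0.112 ]
(-88, -10, 64) [0.451  0.0744 0.064 ]
('l', 128, 0, 0) [0.6121 0.0769 0.1959]
(60, 0, 68.5) [0.5993 0.0775 0.0685]
```

```bash
cat >> h.py <<'E'
B=np.array([.53939,.08027]);YAW=-.0467
def bw(x,y): c,s=np.cos(YAW),np.sin(YAW); return B+1e-3*np.array([c*x-s*y,s*x+c*y])
def wb(p): d=np.array(p[:2])-B; c,s=np.cos(YAW),np.sin(YAW); return 1e3*np.array([c*d[0]+s*d[1],-s*d[0]+c*d[1]])
def to(x,y,z):
    "basket mm for TCP -> move in tool axes"
    s=sensors.get_state();Rm=R.from_quat(s["tcp_rot"])
    d=Rm.inv().apply(np.r_[bw(x,y),z/1e3]-s["tcp_pos"])*1e3
    G=R.from_matrix(np.array([[-np.cos(YAW),-np.sin(YAW),0],[-np.sin(YAW),np.cos(YAW),0],[0,0,-1]])) 
    print("d",d.round(1),"r",(Rm.inv()*G).as_rotvec().round(4))
def st():
    s=sensors.get_state();print(round(s["clock"],2),"basket",wb(s["tcp_pos"]).round(2),"z",round(s["tcp_pos"][2]*1e3,2),"F",s["contact_force"].round(1),"w",round(s["grip_width"]*1e3,1),s["finger_force"])
E
python3 -c "
from h import *
to(150,0,335);to(135,0,258)"
```

```text
d [-647.3 -301.9  -31.3] r [-1.100e-03 -2.000e-04 -2.131e-01]
d [-632.7 -305.    45.7] r [-1.100e-03 -2.000e-04 -2.131e-01]
```

move_arm([
  {"dx": -45,"dy": -20,"dz": -31,"rz": -0.1,"hand": 0},
  {"dx": -90,"dy": -42,"dz": -31,"rz": -0.213,"hand": 0},
  {"dx": -135,"dy": -63,"dz": -31,"rz": -0.213,"hand": 0},
  {"dx": -180,"dy": -84,"dz": -31,"rz": -0.213,"hand": 0},
  {"dx": -225,"dy": -105,"dz": -31,"rz": -0.213,"hand": 0},
  {"dx": -270,"dy": -126,"dz": -31,"rz": -0.213,"hand": 0},
  {"dx": -315,"dy": -147,"dz": -31,"rz": -0.213,"hand": 0},
  {"dx": -360,"dy": -168,"dz": -31,"rz": -0.213,"hand": 0},
])

```text
$.steps[0]: bad value
```

```bash
python3 -c "
from h import *
st();to(150,0,335);to(135,0,258)"
```

```text
0.1 basket [-418.84  431.98] z 303.4 F [-0.1 -0.1 -0.3] w 85.4 0.0
d [-647.3 -301.9  -31.3] r [-1.100e-03 -2.000e-04 -2.131e-01]
d [-632.7 -305.    45.7] r [-1.100e-03 -2.000e-04 -2.131e-01]
```

move_arm([
  {"rx": 0,"ry": 0,"rz": -0.1,"dx": -45,"dy": -20,"dz": -31,"hand": 0},
  {"rx": 0,"ry": 0,"rz": -0.213,"dx": -90,"dy": -42,"dz": -31,"hand": 0},
  {"rx": 0,"ry": 0,"rz": -0.213,"dx": -135,"dy": -63,"dz": -31,"hand": 0},
  {"rx": 0,"ry": 0,"rz": -0.213,"dx": -180,"dy": -84,"dz": -31,"hand": 0},
  {"rx": 0,"ry": 0,"rz": -0.213,"dx": -225,"dy": -105,"dz": -31,"hand": 0},
  {"rx": 0,"ry": 0,"rz": -0.213,"dx": -270,"dy": -126,"dz": -31,"hand": 0},
  {"rx": 0,"ry": 0,"rz": -0.213,"dx": -315,"dy": -147,"dz": -31,"hand": 0},
  {"rx": 0,"ry": 0,"rz": -0.213,"dx": -360,"dy": -168,"dz": -31,"hand": 0},
])

```text
clock: 0.9
tcp_pos: [0.4433, 0.2783, 0.3348]
tcp_rot: [0.023, 1.0, -0.0, -0.0]
contact_force: [0.1, 0.2, -0.0]
grip_width: -0.0001
finger_force: 0.0
```

```bash
python3 -c "
from h import *
st();to(150,0,335);to(135,0,258)"
```

```text
0.9 basket [-105.21  193.32] z 334.79 F [ 0.1  0.2 -0. ] w -0.1 0.0
d [-255.2 -193.3   -0.3] r [-0.0001 -0.0002 -0.0002]
d [-240.3 -193.3   76.7] r [-0.0001 -0.0002 -0.0002]
```

move_arm([
  {"rx": 0,"ry": 0,"rz": 0,"dx": -39,"dy": -29,"dz": 0,"hand": 0},
  {"rx": 0,"ry": 0,"rz": 0,"dx": -78,"dy": -59,"dz": 0,"hand": 0},
  {"rx": 0,"ry": 0,"rz": 0,"dx": -117,"dy": -88,"dz": 0,"hand": 0},
  {"rx": 0,"ry": 0,"rz": 0,"dx": -156,"dy": -118,"dz": 0,"hand": 0},
  {"rx": 0,"ry": 0,"rz": 0,"dx": -195,"dy": -147,"dz": 0,"hand": 0},
  {"rx": 0,"ry": 0,"rz": 0,"dx": -234,"dy": -177,"dz": 0,"hand": 0},
  {"rx": 0,"ry": 0,"rz": 0,"dx": -250,"dy": -193,"dz": 40,"hand": 0},
  {"rx": 0,"ry": 0,"rz": 0,"dx": -240,"dy": -193,"dz": 77,"hand": 0},
])

```text
clock: 1.7
tcp_pos: [0.6748, 0.0731, 0.256]
tcp_rot: [0.025, 1.0, -0.0, 0.001]
contact_force: [-0.2, -0.5, -1.7]
grip_width: -0.0003
finger_force: 0.0
```

```bash
python3 -c "
from h import *
st()"
```

```text
1.7 basket [135.55  -0.87] z 255.97 F [-0.2 -0.5 -1.7] w -0.3 0.0
```

move_arm([
  {"rx": 0,"ry": 0,"rz": 0,"dx": 49,"dy": 0,"dz": 0,"hand": 0},
  {"rx": 0,"ry": 0,"rz": 0,"dx": 70,"dy": 0,"dz": 1,"hand": 0},
  {"rx": 0,"ry": 0,"rz": 0,"dx": 92,"dy": 0,"dz": 4,"hand": 0},
  {"rx": 0,"ry": 0,"rz": 0,"dx": 114,"dy": 0,"dz": 12,"hand": 0},
  {"rx": 0,"ry": 0,"rz": 0,"dx": 133,"dy": 0,"dz": 24,"hand": 0},
  {"rx": 0,"ry": 0,"rz": 0,"dx": 150,"dy": 0,"dz": 40,"hand": 0},
  {"rx": 0,"ry": 0,"rz": 0,"dx": 164,"dy": 0,"dz": 58,"hand": 0},
  {"rx": 0,"ry": 0,"rz": 0,"dx": 173,"dy": 0,"dz": 79,"hand": 0},
])

```text
clock: 2.5
tcp_pos: [0.4993, 0.0841, 0.1787]
tcp_rot: [0.023, 1.0, 0.0, 0.0]
contact_force: [1.4, 1.1, 0.7]
grip_width: 0.0002
finger_force: 0.9
```

```bash
python3 -c "
from h import *
st()"
```

```text
2.5 basket [-40.23   1.97] z 178.67 F [1.4 1.1 0.7] w 0.2 0.8946616714820266
```

move_arm([
  {"rx": 0,"ry": 0,"rz": 0,"dx": 4,"dy": 0,"dz": 12,"hand": 0},
  {"rx": 0,"ry": 0,"rz": 0,"dx": 5,"dy": 0,"dz": 22,"hand": 0},
  {"rx": 0,"ry": 0,"rz": 0,"dx": 5,"dy": 0,"dz": 29,"hand": 0},
  {"rx": 0,"ry": 0,"rz": 0,"dx": 5,"dy": 0,"dz": 33,"hand": 0},
  {"rx": 0,"ry": 0,"rz": 0,"dx": 5,"dy": 0,"dz": 35,"hand": 0},
])

```text
clock: 3.0
tcp_pos: [0.4951, 0.0843, 0.1437]
tcp_rot: [0.023, 1.0, -0.0, -0.0]
contact_force: [-1.1, 0.2, 1.4]
grip_width: -0.0004
finger_force: 0.7
```

```bash
python3 -c "
from h import *
st()
im=viewer.capture('side');im2=viewer.capture('top')
b=np.hstack([cv2.resize(im[115:240,190:290],(400,500),interpolation=2),cv2.resize(im2[165:250,170:250],(400,425),interpolation=2)[:500] if 0 else cv2.resize(im2[165:265,170:250],(400,500),interpolation=2)])
cv2.imwrite('pics/c.png',b[:,:,::-1])"
```

```text
3.0 basket [-44.38   1.94] z 143.68 F [-1.1  0.2  1.4] w -0.4 0.7140341587364674
```

View pics/c.png

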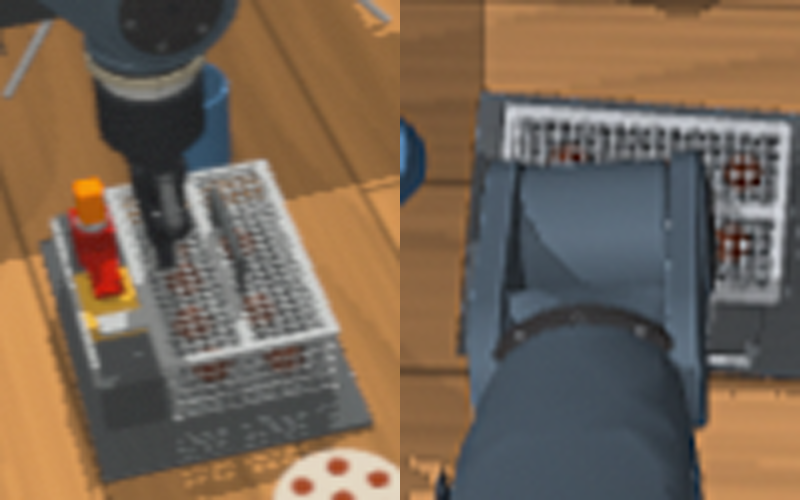

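The lid lies nearly flat, with its tongue over the rail at (115,322) in the left half. I'll press until I feel the hard stop.

move_arm([
  {"rx": 0,"ry": 0,"rz": 0,"dx": 0,"dy": 0,"dz": 2,"hand": 0},
  {"rx": 0,"ry": 0,"rz": 0,"dx": 0,"dy": 0,"dz": 3,"hand": 0},
])

```text
clock: 3.3
tcp_pos: [0.4955, 0.0843, 0.1432]
tcp_rot: [0.023, 1.0, 0.0, 0.001]
contact_force: [-14.3, -1.4, 45.0]
grip_width: 0.0001
finger_force: 22.3
```

```bash
python3 -c "
from h import *
st()"
```

```text
3.3 basket [-43.99   2.01] z 143.2 F [-14.3  -1.4  45. ] w 0.1 22.293432536534965
```

move_arm([
  {"rx": 0,"ry": 0,"rz": 0,"dx": 0,"dy": 0,"dz": -40,"hand": 0},
  {"rx": 0,"ry": 0,"rz": 0,"dx": 0,"dy": 0,"dz": -85,"hand": 0.3},
  {"rx": 0,"ry": 0,"rz": 0,"dx": 22,"dy": 19,"dz": -110,"hand": 0.6},
  {"rx": 0,"ry": 0,"rz": 0,"dx": 44,"dy": 38,"dz": -110,"hand": 0.7},
  {"rx": 0,"ry": 0,"rz": 0,"dx": 44,"dy": 38,"dz": -110,"hand": 0.7},
])

```text
clock: 3.8
tcp_pos: [0.4514, 0.1257, 0.2519]
tcp_rot: [0.023, 1.0, 0.0, 0.001]
contact_force: [0.3, -0.1, 1.0]
grip_width: 0.0583
finger_force: 0.0
```

```bash
python3 -c "
from h import *
st();to(-88,40,172)
im=viewer.capture('side');im2=viewer.capture('top')
b=np.hstack([cv2.resize(im[115:240,190:290],(400,500),interpolation=2),cv2.resize(im2[165:265,170:250],(400,500),interpolation=2)])
cv2.imwrite('pics/d.png',b[:,:,::-1])"
```

```text
3.8 basket [-90.06  41.29] z 251.91 F [ 0.3 -0.1  1. ] w 58.3 0.0
d [-2.  -1.3 79.9] r [0.0006 0.0014 0.0016]
```

View pics/d.png

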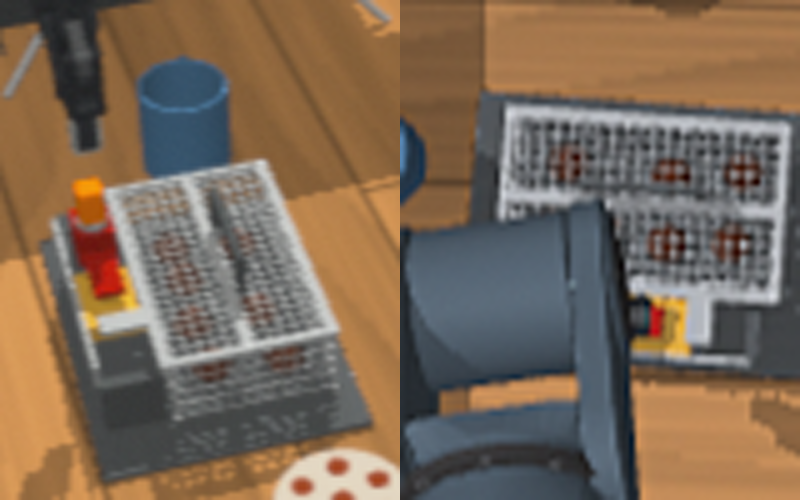

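The lid is flat shut, and the gripper is straight above the orange head (88,200). Now to descend and grip.

move_arm([
  {"rx": 0,"ry": 0,"rz": 0,"dx": -2,"dy": -1,"dz": 30,"hand": 0.7},
  {"rx": 0,"ry": 0,"rz": 0,"dx": -2,"dy": -1,"dz": 60,"hand": 0.7},
  {"rx": 0,"ry": 0,"rz": 0,"dx": -2,"dy": -1,"dz": 78,"hand": 0.7},
  {"rx": 0,"ry": 0,"rz": 0,"dx": -2,"dy": -1,"dz": 78,"hand": 0.4},
  {"rx": 0,"ry": 0,"rz": 0,"dx": -2,"dy": -1,"dz": 78,"hand": 0},
  {"rx": 0,"ry": 0,"rz": 0,"dx": -2,"dy": -1,"dz": 78,"hand": 0},
  {"rx": 0,"ry": 0,"rz": 0,"dx": -2,"dy": -1,"dz": 78,"hand": 0},
])

```text
clock: 4.6
tcp_pos: [0.4555, 0.1233, 0.1739]
tcp_rot: [0.023, 1.0, 0.0, 0.001]
contact_force: [0.6, 2.2, 2.4]
grip_width: 0.0185
finger_force: 59.5
```

```bash
python3 -c "
from h import *
st();print(sensors.get_state()['wrist_torque'].round(2))
im=viewer.capture('side')
cv2.imwrite('pics/e.png',cv2.resize(im[115:215,190:290],(500,500),interpolation=2)[:,:,::-1])"
```

```text
4.6 basket [-85.81  39.1 ] z 173.93 F [0.6 2.2 2.4] w 18.5 59.506105184555054
[ 0.3  -0.16  0.02]
```

View pics/e.png

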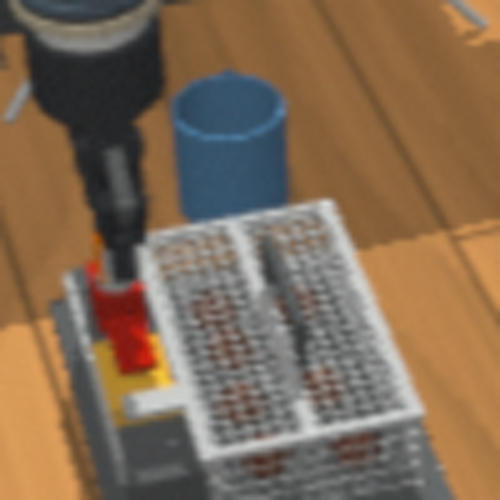

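move_arm([
  {"rx": 0,"ry": 0,"rz": 0,"dx": 0,"dy": 0,"dz": -4,"hand": 0},
  {"rx": 0,"ry": 0,"rz": 0,"dx": 0,"dy": 0,"dz": -8,"hand": 0},
  {"rx": 0,"ry": 0,"rz": 0,"dx": 0,"dy": 0,"dz": -14,"hand": 0},
  {"rx": 0,"ry": 0,"rz": 0,"dx": 0,"dy": 0,"dz": -20,"hand": 0},
  {"rx": 0,"ry": 0,"rz": 0,"dx": 0,"dy": 0,"dz": -27,"hand": 0},
  {"rx": 0,"ry": 0,"rz": 0,"dx": 0,"dy": 0,"dz": -34,"hand": 0},
  {"rx": 0,"ry": 0,"rz": 0,"dx": 0,"dy": 0,"dz": -40,"hand": 0},
  {"rx": 0,"ry": 0,"rz": 0,"dx": 0,"dy": 0,"dz": -40,"hand": 0},
])

```text
clock: 5.45
tcp_pos: [0.4549, 0.1231, 0.2138]
tcp_rot: [0.023, 1.0, -0.0, 0.0]
contact_force: [0.9, 0.7, 0.3]
grip_width: 0.0187
finger_force: 60.2
```

```bash
python3 -c "
from h import *
st();print(sensors.get_state()['wrist_torque'].round(2))
im=viewer.capture('side')
cv2.imwrite('pics/f.png',cv2.resize(im[115:215,190:290],(500,500),interpolation=2)[:,:,::-1])"
```

```text
5.45 basket [-86.4   38.83] z 213.78 F [0.9 0.7 0.3] w 18.7 60.229564905166626
[ 0.13 -0.17 -0.04]
```

View pics/f.png

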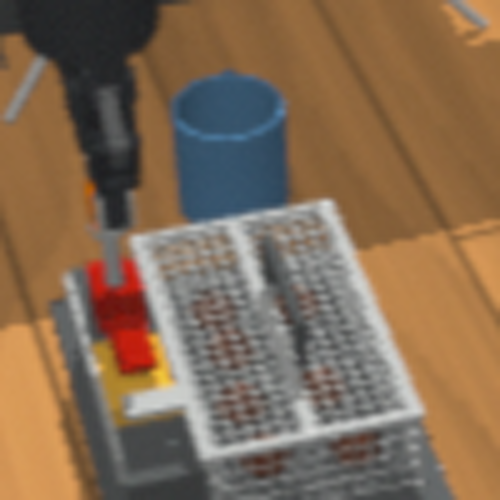

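Pin out: the shank shows at (112,255) between collar and boss, with the tip still in the boss. Next I'll slide the bar.

move_arm([
  {"rx": 0,"ry": 0,"rz": 0,"dx": 0,"dy": -4,"dz": 0,"hand": 0},
  {"rx": 0,"ry": 0,"rz": 0,"dx": 0,"dy": -11,"dz": 0,"hand": 0},
  {"rx": 0,"ry": 0,"rz": 0,"dx": 0,"dy": -18,"dz": 0,"hand": 0},
  {"rx": 0,"ry": 0,"rz": 0,"dx": 0,"dy": -25,"dz": 0,"hand": 0},
  {"rx": 0,"ry": 0,"rz": 0,"dx": 0,"dy": -32,"dz": 0,"hand": 0},
  {"rx": 0,"ry": 0,"rz": 0,"dx": 0,"dy": -38,"dz": 0,"hand": 0},
  {"rx": 0,"ry": 0,"rz": 0,"dx": 0,"dy": -43,"dz": 0,"hand": 0},
  {"rx": 0,"ry": 0,"rz": 0,"dx": 0,"dy": -43,"dz": 0,"hand": 0},
])

```text
clock: 6.3
tcp_pos: [0.4527, 0.0796, 0.2128]
tcp_rot: [0.024, 1.0, -0.0, -0.0]
contact_force: [2.5, -0.5, 0.1]
grip_width: 0.0191
finger_force: 60.2
```

```bash
python3 -c "
from h import *
st()"
```

```text
6.3 basket [-86.56  -4.73] z 212.85 F [ 2.5 -0.5  0.1] w 19.1 60.22422909736633
```

move_arm([
  {"rx": 0,"ry": 0,"rz": 0,"dx": 0,"dy": 0,"dz": 4,"hand": 0},
  {"rx": 0,"ry": 0,"rz": 0,"dx": 0,"dy": 0,"dz": 7,"hand": 0},
  {"rx": 0,"ry": 0,"rz": 0,"dx": 0,"dy": 0,"dz": 8,"hand": 0},
])

```text
clock: 6.6
tcp_pos: [0.453, 0.0804, 0.2052]
tcp_rot: [0.023, 1.0, -0.0, 0.0]
contact_force: [-1.0, -1.6, 16.9]
grip_width: 0.0186
finger_force: 62.6
```

```bash
python3 -c "
from h import *
st()"
```

```text
6.6 basket [-86.27  -3.94] z 205.15 F [-1.  -1.6 16.9] w 18.6 62.609349489212036
```

move_arm([
  {"rx": 0,"ry": 0,"rz": 0,"dx": 0,"dy": 0,"dz": -0.6,"hand": 0},
  {"rx": 0,"ry": 0,"rz": 0,"dx": 0,"dy": -2,"dz": -0.6,"hand": 0},
  {"rx": 0,"ry": 0,"rz": 0,"dx": 0,"dy": -2,"dz": -0.6,"hand": 0},
])

```text
clock: 6.9
tcp_pos: [0.4527, 0.0784, 0.2055]
tcp_rot: [0.023, 1.0, 0.0, 0.0]
contact_force: [1.0, 3.3, 3.4]
grip_width: 0.0187
finger_force: 60.9
```

move_arm([
  {"rx": 0,"ry": 0,"rz": 0,"dx": 0,"dy": -2,"dz": 0,"hand": 0},
  {"rx": 0,"ry": 0,"rz": 0,"dx": 0,"dy": -2,"dz": 0,"hand": 0},
])

```text
clock: 7.1
tcp_pos: [0.4526, 0.0761, 0.2053]
tcp_rot: [0.023, 1.0, -0.0, 0.0]
contact_force: [2.2, 1.3, 0.6]
grip_width: 0.0188
finger_force: 60.4
```

move_arm([
  {"rx": 0,"ry": 0,"rz": 0,"dx": 0,"dy": -2,"dz": 0,"hand": 0},
  {"rx": 0,"ry": 0,"rz": 0,"dx": 0,"dy": -2,"dz": 0,"hand": 0},
])

```text
clock: 7.3
tcp_pos: [0.4525, 0.074, 0.2054]
tcp_rot: [0.023, 1.0, -0.0, -0.0]
contact_force: [1.8, 1.3, 0.5]
grip_width: 0.019
finger_force: 60.3
```

```bash
python3 -c "
from h import *
st()"
```

```text
7.3 basket [-86.54 -10.32] z 205.37 F [1.8 1.3 0.5] w 19.0 60.28735399246216
```

move_arm([
  {"rx": 0,"ry": 0,"rz": 0,"dx": 0,"dy": 0,"dz": 1,"hand": 0},
  {"rx": 0,"ry": 0,"rz": 0,"dx": 0,"dy": 0,"dz": 2,"hand": 0},
  {"rx": 0,"ry": 0,"rz": 0,"dx": 0,"dy": 0,"dz": 2,"hand": 0},
])

```text
clock: 7.6
tcp_pos: [0.4524, 0.0743, 0.2033]
tcp_rot: [0.023, 1.0, -0.0, -0.0]
contact_force: [2.7, 0.7, -1.4]
grip_width: 0.0191
finger_force: 60.3
```

move_arm([
  {"rx": 0,"ry": 0,"rz": 0,"dx": 0,"dy": 0,"dz": 1,"hand": 0},
  {"rx": 0,"ry": 0,"rz": 0,"dx": 0,"dy": 0,"dz": 2,"hand": 0},
  {"rx": 0,"ry": 0,"rz": 0,"dx": 0,"dy": 0,"dz": 2,"hand": 0},
])

```text
clock: 7.9
tcp_pos: [0.4524, 0.0743, 0.2013]
tcp_rot: [0.023, 1.0, -0.0, -0.0]
contact_force: [2.0, 0.4, -1.3]
grip_width: 0.0188
finger_force: 60.3
```

move_arm([
  {"rx": 0,"ry": 0,"rz": 0,"dx": 0,"dy": 0,"dz": 1,"hand": 0},
  {"rx": 0,"ry": 0,"rz": 0,"dx": 0,"dy": 0,"dz": 2,"hand": 0},
  {"rx": 0,"ry": 0,"rz": 0,"dx": 0,"dy": 0,"dz": 2,"hand": 0},
])

```text
clock: 8.2
tcp_pos: [0.4524, 0.0743, 0.1993]
tcp_rot: [0.023, 1.0, -0.0, -0.0]
contact_force: [2.3, 0.8, -1.0]
grip_width: 0.0193
finger_force: 60.3
```

move_arm([
  {"rx": 0,"ry": 0,"rz": 0,"dx": 0,"dy": 0,"dz": 1.5,"hand": 0},
  {"rx": 0,"ry": 0,"rz": 0,"dx": 0,"dy": 0,"dz": 3,"hand": 0},
  {"rx": 0,"ry": 0,"rz": 0,"dx": 0,"dy": 0,"dz": 3,"hand": 0},
])

```text
clock: 8.5
tcp_pos: [0.4524, 0.0743, 0.1963]
tcp_rot: [0.023, 1.0, -0.0, -0.0]
contact_force: [2.2, 1.3, -1.9]
grip_width: 0.0185
finger_force: 60.2
```

move_arm([
  {"rx": 0,"ry": 0,"rz": 0,"dx": 0,"dy": 0,"dz": 3,"hand": 0},
  {"rx": 0,"ry": 0,"rz": 0,"dx": 0,"dy": 0,"dz": 6,"hand": 0},
  {"rx": 0,"ry": 0,"rz": 0,"dx": 0,"dy": 0,"dz": 9,"hand": 0},
  {"rx": 0,"ry": 0,"rz": 0,"dx": 0,"dy": 0,"dz": 12,"hand": 0},
  {"rx": 0,"ry": 0,"rz": 0,"dx": 0,"dy": 0,"dz": 12,"hand": 0},
])

```text
clock: 9.0
tcp_pos: [0.4525, 0.0743, 0.1841]
tcp_rot: [0.023, 1.0, 0.0, -0.0]
contact_force: [2.0, 0.5, -2.1]
grip_width: 0.019
finger_force: 60.2
```

move_arm([
  {"rx": 0,"ry": 0,"rz": 0,"dx": 0,"dy": 0,"dz": 3,"hand": 0},
  {"rx": 0,"ry": 0,"rz": 0,"dx": 0,"dy": 0,"dz": 6,"hand": 0},
  {"rx": 0,"ry": 0,"rz": 0,"dx": 0,"dy": 0,"dz": 8,"hand": 0},
  {"rx": 0,"ry": 0,"rz": 0,"dx": 0,"dy": 0,"dz": 10,"hand": 0},
  {"rx": 0,"ry": 0,"rz": 0,"dx": 0,"dy": 0,"dz": 10,"hand": 0},
])

```text
clock: 9.5
tcp_pos: [0.4525, 0.0743, 0.1742]
tcp_rot: [0.023, 1.0, 0.0, -0.0]
contact_force: [2.9, 0.4, -4.4]
grip_width: 0.0188
finger_force: 59.7
```

move_arm([
  {"rx": 0,"ry": 0,"rz": 0,"dx": 0,"dy": 0,"dz": 0.8,"hand": 0},
  {"rx": 0,"ry": 0,"rz": 0,"dx": 0,"dy": 0,"dz": 1.6,"hand": 0},
  {"rx": 0,"ry": 0,"rz": 0,"dx": 0,"dy": 0,"dz": 1.6,"hand": 0},
])

```text
clock: 9.8
tcp_pos: [0.4526, 0.0743, 0.1737]
tcp_rot: [0.023, 1.0, -0.0, 0.0]
contact_force: [-2.2, 0.6, 13.9]
grip_width: 0.0187
finger_force: 62.3
```

The collar seats against the boss at the parked height. I'll release and lift.

move_arm([
  {"rx": 0,"ry": 0,"rz": 0,"dx": 0,"dy": 0,"dz": 1,"hand": 0.3},
  {"rx": 0,"ry": 0,"rz": 0,"dx": 0,"dy": 0,"dz": 0,"hand": 0.6},
  {"rx": 0,"ry": 0,"rz": 0,"dx": 0,"dy": 0,"dz": 0,"hand": 0.6},
  {"rx": 0,"ry": 0,"rz": 0,"dx": 0,"dy": 0,"dz": -30,"hand": 0.6},
  {"rx": 0,"ry": 0,"rz": 0,"dx": 0,"dy": 0,"dz": -70,"hand": 0.6},
  {"rx": 0,"ry": 0,"rz": 0,"dx": 0,"dy": 0,"dz": -110,"hand": 0.6},
  {"rx": 0,"ry": 0,"rz": 0,"dx": 0,"dy": 0,"dz": -130,"hand": 0.6},
  {"rx": 0,"ry": 0,"rz": 0,"dx": 0,"dy": 0,"dz": -130,"hand": 0.6},
])

```text
clock: 10.6
tcp_pos: [0.4532, 0.0743, 0.3054]
tcp_rot: [0.023, 1.0, 0.0, 0.002]
contact_force: [0.1, 0.9, -1.3]
grip_width: 0.0511
finger_force: 0.0
```

```bash
python3 -c "
from h import *
st()
im=viewer.capture('side')
cv2.imwrite('pics/g.png',cv2.resize(im[115:235,190:290],(500,600),interpolation=2)[:,:,::-1])"
```

```text
10.6 basket [-85.82  -9.98] z 305.39 F [ 0.1  0.9 -1.3] w 51.1 0.0
```

View pics/g.png

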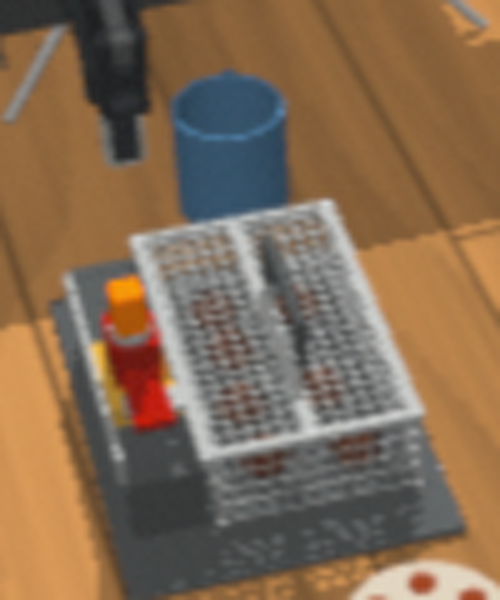

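The pin stands upright at (127,305) with its collar on the boss. The bar covers the tongue, and the gripper is clear.

```bash
python3 -c "
from station import job_done
print(job_done())"
```

```text
the job is handed in; nothing more can be done
None
```

I shut the lid, slid the bar about 49 mm across over its tongue, and pushed the pin down through bar and lock hole until it met the stop at its parked height. I then let go and handed the job in at about 10.6 s of the 54 s allowed; no verdict came back.

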